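# Air the cleaned trackball ball at the fume extractor

## Task

The trackball's ball has just been through the small ultrasonic cleaner: lift the cleaner's lid and bring it back gently until it rests on its stop, then lift out the handled tray with the ball lying loose in its pocket, without touching the ball or letting it roll over the pocket's rim. Carry the tray to the fume extractor and finish holding it there in the gripper, still and level and clear of everything, with the ball about 10 cm in front of the middle of the grille so that the fumes are drawn off. Leave the lid open and the other things on the bench where they are.

Things in the scene. Friction and masses are not known exactly. Their poses are not given: they have to be found in the camera images.
- cleaner: Small white bench ultrasonic cleaner, drained, fixed: 134 mm deep (x) x 190 mm wide (y), rim 145 mm high. Origin at the centre of its underside; x points from its front (control panel, lid tab) to its hinge side, z up. Its open steel tank measures 110 (x) x 166 (y) mm inside, centred, its flat floor 45 mm above the origin; walls 12 mm.
- lid (a joint): Angle of the cleaner's lid: 0 closed, growing as its front edge rises, 1.85 rad (106 degrees, leaning back past upright) on its stop, where it stays by its own weight; let go short of upright it falls shut. Hinge axis along the cleaner's y (width), lightly damped (0.03 N m s/rad), lid about 0.18 kg. Moving faster than 1.5 rad/s onto the stop (or onto the rim) is a slam.
- lid_hinge (a point): A point on the lid's hinge axis, the middle of it (66 mm behind the cleaner's centre, 147 mm above its underside). Its frame turns with the lid: -x points from the hinge along the lid to the tab.
- lid_tab (a point): Grip point in the lid's flat grey pull tab: 158 mm from the hinge axis along the lid, 5 mm above it (lid's own z). Frame as lid_hinge. The tab is 36 mm wide (along y) and 10 mm thick, from 27 mm inward of this point (front edge of the lid, 186 wide, 10 thick) to 17 mm outward. Closed, it juts 42 mm past the cleaner's front with nothing below; its side edges can be pinched from above.
- tray: Steel rinse tray, loose, about 0.16 kg, inside the closed cleaner on the tank floor: 84 mm (x) x 110 mm (y), edge 12 mm high, floor 3 mm thick. Origin at the centre of its underside, z up. A wire bail handle arches over its middle along x, legs at x = +-40 mm, its top 85 mm above the underside.
- tray_grip (a point): Centre of the black grip sleeve on top of the tray's bail handle, 78 mm above the tray's underside; the sleeve is 50 mm long (along the tray's x), 12 mm wide (y) and 14 mm high. Its frame is the tray's. The tray's centre of mass lies straight below.
- pocket (a point): Where the ball's centre is when the ball stands in the middle of its pocket: 22 mm above the tray's underside, on its middle. The pocket is a low round ring on the tray floor, 30 mm inside diameter, 3.5 mm high; the ball can roll about 4 mm each way in it and goes over the rim at about 35 degrees of tilt.
- ball_center (a point): Centre of the loose ball: smooth off-white trackball ball, 38 mm diameter, about 50 g. Its top is 41 mm above the tray's underside, 30 mm below the sleeve's underside.
- grille (a point): Middle of the square front grille of the black bench fume extractor (fixed; 250 mm wide, 294 over its pivot knobs, 280 mm high, 140 mm deep with the motor). This point is 155 mm above the bench, 4 mm behind the plane of the frame around it; the grille faces along this frame's -x, y is level along the face, z up. Two feet reach 19 mm forward of the face at bench height.
- extractor: The whole fume extractor, fixed; origin on the bench under its middle, 56 mm behind the grille point; same axes as grille.
- dispenser: Bystander: squat teal bottle with steel pump cup, 68 mm diameter, 96 mm high, origin under its centre.
- sponge: Bystander: dark soldering-tip cleaning stand with yellow sponge, 110 x 75 x 34 mm, origin under its centre.
- housing: Bystander: the opened grey trackball base with its empty round socket, 100 x 80 x 34 mm, origin under its centre.
- cutters: Bystander: small side cutters with yellow handles lying flat, 105 x 50 x 11 mm, origin under its middle.

How it is judged (in metres and radians):
On the way, in this order (a step that is already met when the one before it is completed fails the run):
1. the lid has been brought back onto its stop and is at rest (value of joint lid above 1.75 rad and velocity of joint lid below 0.2 rad/s), for 0.2 s.
2. the tray is lifted in the fingers clear above the cleaner's rim, the ball in its pocket and the lid still open (height (world z) of tray above 0.15 m and contact force between the fingers and tray above 1 N and z of tray in the frame of cleaner above 0.15 m and value of joint lid above 1.65 rad and distance between ball_center and pocket below 0.01 m), for 0.2 s.
At the end, for the whole second after the job is handed in: Gripper still holding the tray: still, level within 0.12 rad, touching nothing else; ball in its pocket (within 10 mm of the pocket point), 60-150 mm in front of the grille and within 50 mm of its middle sideways and in height; lid open (over 1.65 rad); bystanders moved under 20 mm (contact force between the fingers and tray above 1 N and angle between tray's own z axis and vertical below 0.12 rad and distance between ball_center and pocket below 0.01 m and linear speed of tray below 0.03 m/s and x of ball_center in the frame of grille between -0.15 and -0.06 m and y of ball_center in the frame of grille between -0.05 and 0.05 m and z of ball_center in the frame of grille between -0.05 and 0.05 m and contact force between tray and extractor below 0.05 N and contact force between tray and cleaner below 0.05 N and contact force between tray and dispenser below 0.05 N and contact force between tray and sponge below 0.05 N and contact force between tray and housing below 0.05 N and contact force between tray and cutters below 0.05 N and value of joint lid above 1.65 rad and distance of each of dispenser, sponge, housing, cutters from where it was at the start of the episode below 0.02 m); the arm keeps its last pose, push and grip.
It fails at once if the lid is slammed onto its stop or onto the rim (faster than 1.5 rad/s) ((value of joint lid above 1.65 rad and velocity of joint lid above 1.5 rad/s) or (value of joint lid below 0.25 rad and velocity of joint lid below -1.5 rad/s)).
It fails at once if the ball leaves its pocket (distance between ball_center and pocket above 0.012 m).
It fails at once if the gripper touches the ball (contact force between the fingers and ball above 0.3 N).
It fails at once if a bystander is moved (distance of any of dispenser, sponge, housing, cutters from where it was at the start of the episode above 0.02 m).
It also fails if it takes over 61 s, if anything falls off the work surface, if the arm or the gripper's body presses on something with over 40 N, if the wrist force passes 120 N, or if a joint passes its speed limit or range.

## Robot

A 7-joint arm with a two-finger parallel gripper is mounted at the origin on the work surface. World frame = base frame: x ahead of the robot, y to its left, z up, the work surface at z = 0. Lengths are in mm, angles in rad, forces in N, time in s.
With the tool pointing down it reaches from about 400 to 875 mm from the base axis. Payload 4.4 kg.
Tool frame: the origin (TCP) lies where the fingers leave the gripper's body, on its centre line; the fingertips stand 73 mm ahead of it and the grasp point (between the pads) lies 54 mm ahead of it; z points along the fingers, y is the line along which they close (so a half turn about z gives the same grasp; the last joint's range is limited). The gripper opens to 85 mm and grips with 20 to 120 N. Pads are 22 mm wide; open, the fingers measure 114 mm over their backs; the gripper's body (76 mm by 85 mm) begins 54 mm behind the grasp point. The pads swing forward as they close: fully open they stand 13 mm farther back than shut.
Start: joints at [-1.291, 0.628, 0.038, 1.517, -0.027, 0.996, -0.02], TCP at [220.296, 611.544, 303.913] pointing down, gripper open.
Joint ranges: [-3.06, 3.06], [-0.37, 2.12], [-1.25, 1.32], [0.18, 2.47], [-1.1, 4.24], [0.23, 1.98], [-2.94, 2.94]. Speed limits (rad/s): [2.57, 2.57, 3.14, 3.14, 3.14, 3.14, 3.14].

## Interface

Orientations are given as [roll, pitch, yaw] about the fixed x, y, z axes, in that order (R = Rz(yaw) Ry(pitch) Rx(roll)).
In Python, from cell import ctrl gives the robot as it stands.
- The arm moves only by the tool send_rows, never from a script. Its argument "rows" is a list that holds one entry, the list of rows, each a list of 6 numbers: the shift along the tool's x, y, z in cm, then the turn, a rotation vector about the tool's x, y, z in rad. In form: [[[tx, ty, tz, wx, wy, wz], ...]]. A call has 1 to 10 rows; each row is the pose to reach, as a shift and turn from the pose commanded when the call began, along the tool's axes at that moment; what a row does not reach only later rows make up. A row lasts 1/10 s, in which the tool goes at most 50 mm and 8.59 degrees, less where a joint would pass 70% of its speed; a pose out of reach is approached as far as the arm can. A call with a gripper value outside its range is refused whole. "grip" is the closure in counts, from 0 (fully open) to 255 (shut), set as the call begins (left out, the last holds). The fingers move at their own pace and stop on an object; the grip force is fixed at half the most. Time passes only in rows, so rows that repeat a pose let the fingers close. It gives the time, the measured TCP pose, the force, the opening and the grip force at its end, in the units of the state.
- ctrl.read_state(): the state, without advancing time (a new reading comes with each control period).
- ctrl.get_image(name): name is "scene" or "top"; returns a dict with "pixels" (420x560x3 uint8, red, green, blue), "fx", "fy", "cx", "cy" (pixels), "D" ([k1, k2, p1, p2, k3] as OpenCV has them; the pictures are not rectified), "extrinsics" (4x4, takes a point from camera to world coordinates). Camera axes: x right, y up, looking along -z (the intrinsics and any distortion apply to the point x, -y, -z); pixel columns grow to the right and rows downward; lengths in mm; the calibration is good to about 2 mm. A picture is of the moment at which its call begins. There is no depth.
- ctrl.finish_job(): hands the job in; it is judged then, once.
The state is a dict: "clock": time; "qpos": joint angles; "qd": joint speeds; "tau": joint torques, N m; "eef_pos": TCP position; "tool_rot": TCP orientation; "force": force on the tool from outside, world axes, zero at the start; "torque": the same for the moment, N m; "width": finger opening in mm; "gripper_force": force on a finger pad.
Only numpy, scipy, OpenCV 4.12 (cv2) and the standard library are available. Lean on these libraries where they do the work, as an engineer would, in place of code of your own. Each camera call takes 0.05 s, during which the arm holds its last target. There are 200 camera calls.

## Working session

There is one attempt and no reset: what is moved stays moved. The work goes in short steps, Python scripts to look and compute and a tool call to move; the robot and the scene stay as the last step left them, time stands still between calls to the robot, and variables do not carry over. Pictures are saved under pics/ and viewed, at most 10 in all, crops included, and the job is handed in when it is done.

Besides the shell and the picture viewer there is one more tool, called after ">>>" by a JSON object that holds its "method" and its "body", one argument or row to a line. send_rows: Moves the arm, as the interface text tells. Its arguments: {"type":"object","properties":{"rows":{"type":"array","items":{"type":"array","items":{"type":"array","items":{"type":"number"}}}},"grip":{"type":"number"}},"required":["rows"]}

```bash
mkdir -p pics; ls; python3 - <<'E'
from cell import ctrl
import cv2,numpy as np
s=ctrl.read_state();print({k:np.round(v,3).tolist() for k,v in s.items()})
for n in("scene","top"):
    d=ctrl.get_image(n);cv2.imwrite(f"pics/{n}0.png",d["pixels"][:,:,::-1])
    print(n,d["fx"],d["fy"],d["cx"],d["cy"],d["D"],np.round(d["extrinsics"],3).tolist())
E
```

```text
pics
{'clock': 0.0, 'qpos': [-1.291, 0.629, 0.038, 1.518, -0.027, 0.996, -0.02], 'qd': [-0.001, 0.002, -0.001, 0.001, -0.001, -0.0, -0.0], 'tau': [0.0, -56.342, 1.227, -19.345, 0.011, 0.01, 0.0], 'eef_pos': [220.091, 611.06, 302.974], 'tool_rot': [-3.14, 0.0, 2.796], 'force': [-0.171, 0.447, -0.34], 'torque': [0.031, -0.034, -0.028], 'gripper_force': 0.0, 'width': 85.27}
scene 397.9012864381738 397.9012864381738 277.4553005665422 212.09203264435138 [-0.08713144  0.          0.          0.          0.        ] [[0.253, -0.538, 0.804, 1483.831], [0.967, 0.122, -0.223, -277.89], [0.022, 0.834, 0.551, 768.65], [0.0, 0.0, 0.0, 1.0]]
top 506.4136357790699 506.4136357790699 283.0820649616111 212.5422438310268 [-0.04915784  0.          0.          0.          0.        ] [[-0.023, 0.982, -0.187, 336.45], [-1.0, -0.026, -0.012, -29.184], [-0.017, 0.186, 0.982, 1362.393], [0.0, 0.0, 0.0, 1.0]]
```

View pics/scene0.png

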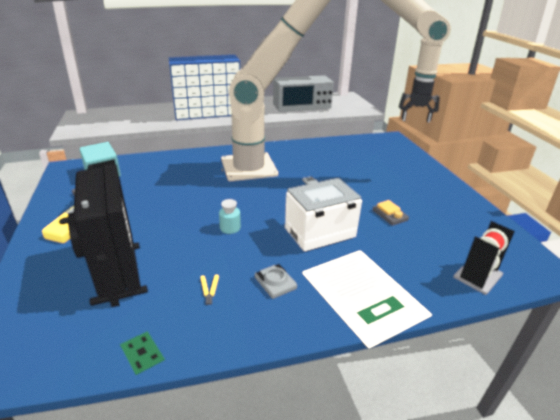

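View pics/top0.png

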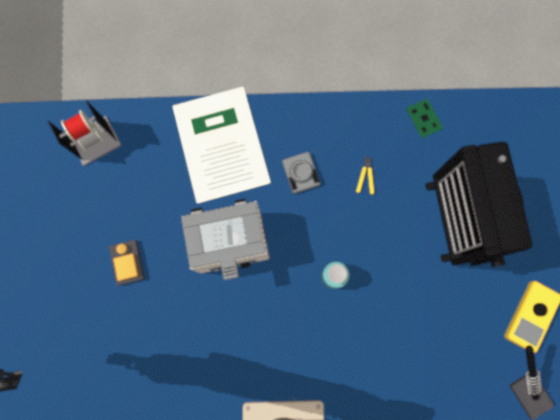

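Scene shows the cleaner (white, around 325,212) with its hinges facing the camera, and the extractor on the left (105,230). Top shows the lid at (227,238), tab at (230,270) on the robot side, and the grille at (458,210) facing left (+y). Next, enlarged crops of the key parts.

```bash
python3 - <<'E'
import cv2,numpy as np
t=cv2.imread("pics/top0.png");s=cv2.imread("pics/scene0.png")
r=lambda i,x,y,w,h:cv2.resize(i[y:y+h,x:x+w],(400,300),interpolation=cv2.INTER_CUBIC)
m=np.vstack([np.hstack([r(t,170,190,120,90),r(t,415,130,188-48,105+0)]),np.hstack([r(s,270,165,120,90),r(s,55,155,200,150)])])
cv2.imwrite("pics/m1.png",m)
E
```

```text
(no output)
```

View pics/m1.png

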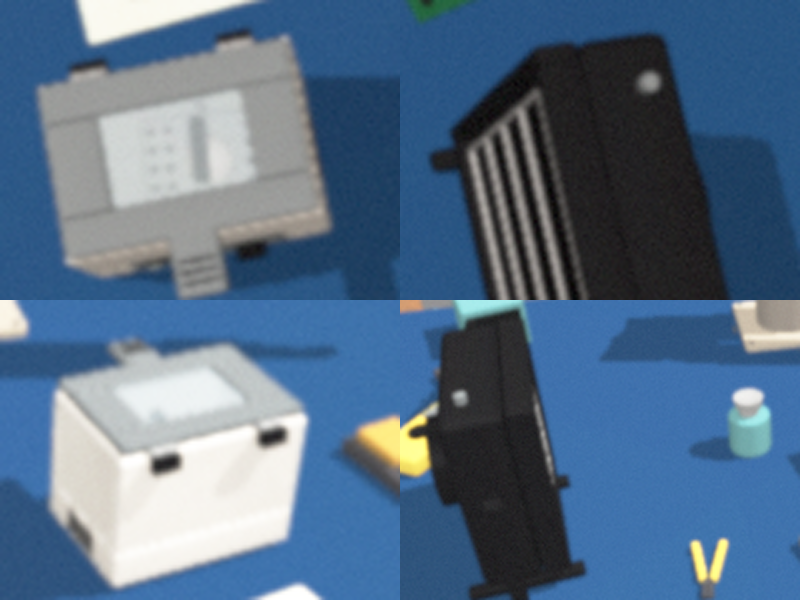

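Crop readings: lid top corners in top image ≈(181,216),(257,201),(268,258),(190,268); in scene ≈(362.4,199.5),(307.5,211.5),(288,189),(338.4,178.5). Tab tip in top is ≈(231,278). The extractor's grille is seen in the top view; I'll find its corners from the bright bars.

```bash
cat > h.py <<'E'
import numpy as np,cv2
from cell import ctrl
CAL={}
def grab(n,f=None):
    d=ctrl.get_image(n);CAL[n]=d
    if f: cv2.imwrite(f"pics/{f}.png",d["pixels"][:,:,::-1])
    return d
def ray(d,p):
    K=np.array([[d["fx"],0,d["cx"]],[0,d["fy"],d["cy"]],[0,0,1.]])
    u=cv2.undistortPoints(np.array([[p]],float),K,np.array(d["D"],float))[0,0]
    E=np.array(d["extrinsics"]);v=E[:3,:3]@[u[0],-u[1],-1];return E[:3,3],v/np.linalg.norm(v)
def onz(d,p,z):
    o,v=ray(d,p);return o+v*(z-o[2])/v[2]
def tri(d1,p1,d2,p2):
    o1,v1=ray(d1,p1);o2,v2=ray(d2,p2)
    A=np.stack([v1,-v2],1);s=np.linalg.lstsq(A,o2-o1,rcond=None)[0]
    a,b=o1+s[0]*v1,o2+s[1]*v2;return (a+b)/2,np.linalg.norm(a-b)
E
python3 - <<'E'
from h import *
np.set_printoptions(precision=1,suppress=True)
t=grab("top");s=grab("scene")
T=[(181.1,216.1),(257.3,201.1),(267.5,254),(190.4,268.6)];S=[(362.4,199.5),(307.5,211.5),(288,189),(338.4,178.5)]
for a,b in zip(T,S): print(*tri(t,a,s,b),onz(t,a,157),onz(s,b,157))
print("tabtip",onz(t,(231.2,277.9),157),"tabroot",onz(t,(229,267),157))
g=cv2.cvtColor(t["pixels"],cv2.COLOR_RGB2HSV)
m=((g[...,1]<70)&(g[...,2]>75)).astype(np.uint8);m[:,:425]=0;m[:,492:]=0;m[:145]=0;m[265:]=0
m=cv2.morphologyEx(m,cv2.MORPH_CLOSE,np.ones((5,5),np.uint8))
n,l,st,c=cv2.connectedComponentsWithStats(m);print(st.tolist())
k=1+st[1:,4].argmax();pts=np.argwhere(l==k)[:,::-1].astype(np.float32)
h=cv2.convexHull(pts);q=cv2.approxPolyN(h,4).reshape(-1,2) if hasattr(cv2,'approxPolyN') else cv2.boxPoints(cv2.minAreaRect(h))
print(q)
im=cv2.cvtColor(t["pixels"],cv2.COLOR_RGB2BGR)[130:280,410:540]
cv2.imwrite("pics/ext.png",cv2.resize(im,(520,600),interpolation=cv2.INTER_CUBIC))
E
```

```text
[566.4 238.7 146.6] 4.846883501196907 [563.5 234.1 157. ] [581.6 232.8 157. ]
[598.1  51.9 151. ] 7.478404294696403 [595.7  47.9 157. ] [607.1  52.5 157. ]
[467.6  30.4 153.3] 9.9560001609366 [465.9  25.4 157. ] [474.4  33.5 157. ]
[436.5 213.  152.2] 4.084550971302172 [435.5 210.1 157. ] [444.5 211.4 157. ]
tabtip [411.2 112.6 157. ] tabroot [437.1 117.7 157. ]
[[0, 0, 560, 420, 232957], [438, 161, 44, 93, 2236], [477, 225, 1, 2, 2], [478, 229, 1, 2, 2], [479, 232, 1, 3, 3]]
[[453.  254.4]
 [437.5 182. ]
 [462.6 160.4]
 [481.8 244.4]]
```

View pics/ext.png

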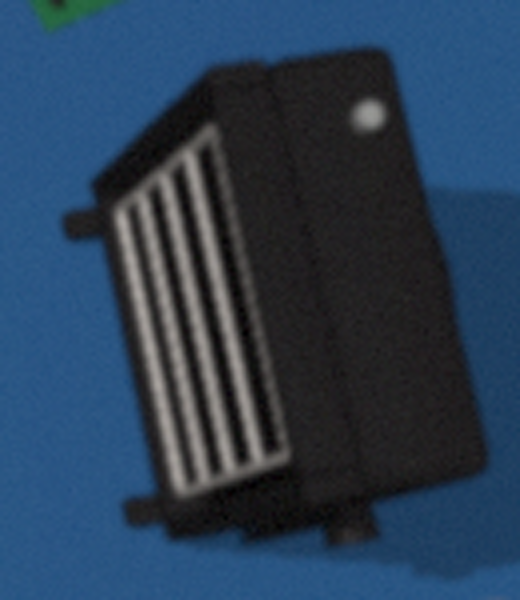

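The picture shows grille corners at crop (115,210),(213,125),(290,455),(180,497), with feet at (65,225),(125,510). I'll compute the grille pose and the first move.

```bash
cat >> h.py <<'E'
from scipy.spatial.transform import Rotation as R
def rel(p,rpy):
    """target TCP pose -> row in present tool axes (cm, rad)"""
    s=ctrl.read_state();R0=R.from_euler('xyz',s["tool_rot"])
    d=R0.inv().apply(np.array(p)-s["eef_pos"])/10
    return np.round(np.r_[d,(R0.inv()*R.from_euler('xyz',rpy)).as_rotvec()],3)
E
python3 - <<'E'
from h import *
np.set_printoptions(precision=3,suppress=True)
t=grab("top")
b=[(438.75,182.5),(455,254.3)];u=[(463.3,161.3),(482.5,243.8)]
def inter(a,b,c,d):
    L=np.cross(np.cross([*a,1],[*b,1]),np.cross([*c,1],[*d,1]));return L[:2]/L[2]
c=inter(b[0],u[1],b[1],u[0]);P=onz(t,c,155);print("grille",c,P)
for h in(60,80,100):
    B=[onz(t,p,155-h) for p in b];U=[onz(t,p,155+h) for p in u]
    print(h,np.linalg.norm(B[0]-B[1]),np.linalg.norm(U[0]-U[1]),(B[0]+B[1])/2,(U[0]+U[1])/2,np.degrees(np.arctan2(*(B[0]-B[1])[1::-1])),np.degrees(np.arctan2(*(U[0]-U[1])[1::-1])))
y=.163;ax=np.array([np.cos(y),np.sin(y),0]);H=np.array([581,141.5,147]);tab=H-158*ax+[0,0,5];print("tab",tab)
print(rel(tab+[0,0,54+55],[np.pi,0,np.pi+y]))
E
```

```text
grille [458.89  210.718] [ 559.178 -441.178  155.   ]
60 187.97501368342012 197.90919319024843 [ 552.433 -429.14    95.   ] [ 567.98  -455.031  215.   ] 7.965930021569591 7.680571011744425
80 190.94133956032493 194.45947343083287 [ 555.841 -435.452   75.   ] [ 563.945 -447.609  235.   ] 7.965930021569598 7.680571011744423
100 193.90766543722978 191.00975367141731 [ 559.249 -441.763   55.   ] [ 559.909 -440.186  255.   ] 7.9659300215696005 7.680571011744441
tab [425.094 115.86  152.   ]
[-36.069 -39.669   4.282  -0.001  -0.     -0.509]
```

>>> {"method": "send_rows", "body": {
  "rows": [
    [[-4, -4.4, 0.5, 0, 0, -0.06], [-8, -8.8, 1, 0, 0, -0.12], [-12, -13.2, 1.5, 0, 0, -0.18], [-15, -16.5, 2, 0, 0, -0.24], [-18, -19.8, 2.5, 0, 0, -0.3], [-21, -23.1, 3, 0, 0, -0.35], [-24, -26.4, 3.3, 0, 0, -0.4], [-27, -29.7, 3.6, 0, 0, -0.45], [-30, -33, 3.9, 0, 0, -0.48], [-33, -36.3, 4.2, 0, 0, -0.5]]
  ],
  "grip": 0
}}

```text
clock: 1.25
eef_pos: [408.3, 156.0, 262.0]
tool_rot: [-3.142, 0.001, -2.987]
force: [1.3, 0.1, -0.2]
width: 85.3
gripper_force: 0.0
```

```bash
python3 - <<'E'
from h import *
y=.163;s=ctrl.read_state();print(s["clock"],s["eef_pos"],s["tool_rot"],s["qpos"])
print(rel([425,116,152+54+50],[np.pi,0,np.pi+y]))
E
```

```text
1.25 [408.3358169  156.01697963 261.96636509] [-3.14154448e+00  5.55550229e-04 -2.98698700e+00] [-0.35906486  0.39792958 -0.09457197  2.12958584  0.06372338  0.61611391
  1.22710444]
[-1.030e+00 -4.211e+00  5.970e-01 -0.000e+00  1.000e-03 -8.000e-03]
```

>>> {"method": "send_rows", "body": {
  "rows": [
    [[-0.5, -2.1, 0.3, 0, 0, 0], [-1, -4.2, 0.6, 0, 0, -0.008], [-1, -4.2, 0.6, 0, 0, -0.008], [-1, -4.2, 0.6, 0, 0, -0.008]]
  ]
}}

```text
clock: 1.65
eef_pos: [424.0, 118.3, 256.0]
tool_rot: [3.141, 0.0, -2.981]
force: [-1.1, 0.3, 0.4]
width: 85.2
gripper_force: 0.0
```

```bash
python3 - <<'E'
from h import *
t=grab("top");s=grab("scene")
r=lambda i,x,y,w,h:cv2.resize(i[y:y+h,x:x+w,::-1],(400,400),interpolation=cv2.INTER_CUBIC)
cv2.imwrite("pics/m2.png",np.hstack([r(t["pixels"],170,200,100,100),r(s["pixels"],260,120,100,100)]))
print(ctrl.read_state()["eef_pos"])
E
```

```text
[423.77903018 119.36339412 256.03072434]
```

View pics/m2.png

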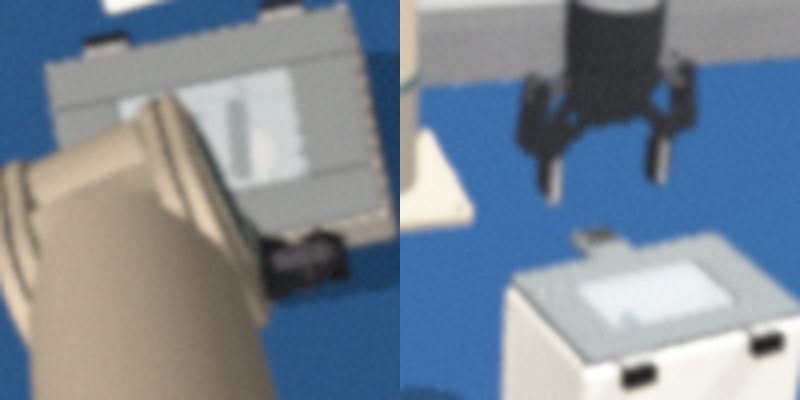

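The left view shows the lid and the arm over the tab; the right shows the tab (600,237) centred below the fingers (555,185),(657,165). Descending and pinching.

>>> {"method": "send_rows", "body": {
  "rows": [
    [[-0.1, -0.35, 1.5, 0, 0, 0], [-0.1, -0.35, 3, 0, 0, 0], [-0.1, -0.35, 4.3, 0, 0, 0], [-0.1, -0.35, 5.2, 0, 0, 0], [-0.1, -0.35, 5.2, 0, 0, 0], [-0.1, -0.35, 5.2, 0, 0, 0]]
  ]
}}

```text
clock: 2.35
eef_pos: [425.6, 115.5, 204.1]
tool_rot: [3.141, 0.0, -2.978]
force: [-0.2, -0.4, -0.2]
width: 85.6
gripper_force: 0.0
```

>>> {"method": "send_rows", "body": {
  "rows": [
    [[0, 0, 0, 0, 0, 0], [0, 0, 0, 0, 0, 0], [0, 0, 0, 0, 0, 0], [0, 0, 0, 0, 0, 0], [0, 0, 0, 0, 0, 0], [0, 0, 0, 0, 0, 0], [0, 0, 0, 0, 0, 0]]
  ],
  "grip": 255
}}

```text
clock: 3.05
eef_pos: [425.6, 115.8, 204.6]
tool_rot: [3.141, 0.001, -2.978]
force: [-0.6, 1.5, 6.8]
width: 34.9
gripper_force: 58.9
```

```bash
python3 - <<'E'
from h import *
np.set_printoptions(precision=2,suppress=True)
s=ctrl.read_state();print(s)
# arc: tool axes x=-cleaner x, z=down; radius from hinge to grasp
a0=np.arctan2(5,158);r=np.hypot(5,158)
for a in np.arange(.1,1.86,.05): print(round(a,2),np.round([-(r*np.cos(a0)-r*np.cos(a+a0))/10,-(r*np.sin(a+a0)-r*np.sin(a0))/10],2))
E
```

```text
{'clock': 3.05, 'qpos': array([-0.27,  0.51, -0.08,  2.18,  0.09,  0.46,  1.31]), 'qd': array([ 0.,  0.,  0.,  0.,  0.,  0., -0.]), 'tau': array([  1.16, -38.13,   1.16,  -9.86,   0.3 ,  -0.27,  -0.14]), 'eef_pos': array([425.6 , 115.77, 204.57]), 'tool_rot': array([ 3.14,  0.  , -2.98]), 'force': array([-0.6 ,  1.53,  6.83]), 'torque': array([0.49, 0.4 , 0.12]), 'gripper_force': 58.934383392333984, 'width': 34.902459221598654}
0.1 [-0.13 -1.57]
0.15 [-0.25 -2.36]
0.2 [-0.41 -3.13]
0.25 [-0.61 -3.89]
0.3 [-0.85 -4.65]
0.35 [-1.13 -5.39]
0.4 [-1.44 -6.11]
0.45 [-1.79 -6.82]
0.5 [-2.17 -7.51]
0.55 [-2.59 -8.18]
0.6 [-3.04 -8.83]
0.65 [-3.52 -9.46]
0.7 [ -4.04 -10.06]
0.75 [ -4.58 -10.64]
0.8 [ -5.15 -11.18]
0.85 [ -5.75 -11.7 ]
0.9 [ -6.37 -12.19]
0.95 [ -7.02 -12.64]
1.0 [ -7.68 -13.07]
1.05 [ -8.37 -13.45]
1.1 [ -9.08 -13.81]
1.15 [ -9.8  -14.13]
1.2 [-10.54 -14.41]
1.25 [-11.29 -14.65]
1.3 [-12.06 -14.86]
1.35 [-12.83 -15.03]
1.4 [-13.61 -15.16]
1.45 [-14.39 -15.25]
1.5 [-15.18 -15.3 ]
1.55 [-15.97 -15.31]
1.6 [-16.76 -15.28]
1.65 [-17.55 -15.21]
1.7 [-18.33 -15.1 ]
1.75 [-19.11 -14.96]
1.8 [-19.88 -14.77]
1.85 [-20.63 -14.55]
```

>>> {"method": "send_rows", "body": {
  "rows": [
    [[-0.03, 0, -0.8, 0, 0, 0], [-0.13, 0, -1.57, 0, 0, 0], [-0.25, 0, -2.36, 0, 0, 0], [-0.41, 0, -3.13, 0, 0, 0], [-0.61, 0, -3.89, 0, 0, 0], [-0.85, 0, -4.65, 0, 0, 0], [-1.13, 0, -5.39, 0, 0, 0], [-1.44, 0, -6.11, 0, 0, 0]]
  ]
}}

```text
clock: 3.85
eef_pos: [439.8, 118.3, 265.7]
tool_rot: [3.14, 0.0, -2.978]
force: [2.1, 5.5, -7.6]
width: 34.6
gripper_force: 60.6
```

>>> {"method": "send_rows", "body": {
  "rows": [
    [[-0.35, 0, -0.71, 0, 0, 0], [-0.73, 0, -1.4, 0, 0, 0], [-1.15, 0, -2.07, 0, 0, 0], [-1.6, 0, -2.72, 0, 0, 0], [-2.08, 0, -3.35, 0, 0, 0], [-2.6, 0, -3.95, 0, 0, 0], [-3.14, 0, -4.53, 0, 0, 0], [-3.71, 0, -5.07, 0, 0, 0], [-4.31, 0, -5.59, 0, 0, 0], [-4.93, 0, -6.08, 0, 0, 0]]
  ]
}}

```text
clock: 4.85
eef_pos: [486.3, 126.6, 325.4]
tool_rot: [3.139, -0.005, -2.978]
force: [-2.0, 5.7, -6.4]
width: 34.6
gripper_force: 62.3
```

>>> {"method": "send_rows", "body": {
  "rows": [
    [[-0.65, 0, -0.45, 0, 0, 0], [-1.31, 0, -0.88, 0, 0, 0], [-2.0, 0, -1.26, 0, 0, 0], [-2.71, 0, -1.62, 0, 0, 0], [-3.43, 0, -1.94, 0, 0, 0], [-4.17, 0, -2.22, 0, 0, 0], [-4.92, 0, -2.46, 0, 0, 0], [-5.69, 0, -2.67, 0, 0, 0], [-6.46, 0, -2.84, 0, 0, 0], [-7.24, 0, -2.97, 0, 0, 0]]
  ]
}}

```text
clock: 5.85
eef_pos: [556.8, 139.2, 355.9]
tool_rot: [3.138, -0.007, -2.978]
force: [-6.2, 6.9, 5.4]
width: 34.8
gripper_force: 64.2
```

>>> {"method": "send_rows", "body": {
  "rows": [
    [[-0.78, 0, -0.09, 0, 0, 0], [-1.57, 0, -0.14, 0, 0, 0], [-2.36, 0, -0.15, 0, 0, 0], [-3.15, 0, -0.12, 0, 0, 0], [-3.94, 0, -0.05, 0, 0, 0], [-4.4, 0, 0.02, 0, 0, 0], [-4.87, 0, 0.08, 0, 0, 0], [-5.2, 0, 0.14, 0, 0, 0], [-5.5, 0, 0.2, 0, 0, 0], [-5.5, 0, 0.2, 0, 0, 0]]
  ]
}}

```text
clock: 6.85
eef_pos: [611.9, 149.1, 355.1]
tool_rot: [3.136, -0.004, -2.977]
force: [-5.5, 7.1, 7.7]
width: 35.0
gripper_force: 66.4
```

>>> {"method": "send_rows", "body": {
  "rows": [
    [[-0.3, 0, 0.07, 0, 0, 0], [-0.6, 0, 0.14, 0, 0, 0], [-0.77, 0, 0.19, 0, 0, 0], [-0.77, 0, 0.19, 0, 0, 0]]
  ]
}}

```text
clock: 7.25
eef_pos: [619.9, 150.5, 353.3]
tool_rot: [3.136, -0.002, -2.977]
force: [-4.5, 7.2, 6.2]
width: 34.9
gripper_force: 65.9
```

>>> {"method": "send_rows", "body": {
  "rows": [
    [[-0.2, 0, 0.05, 0, 0, 0], [-0.4, 0, 0.1, 0, 0, 0], [-0.4, 0, 0.1, 0, 0, 0]]
  ]
}}

```text
clock: 7.55
eef_pos: [623.7, 151.3, 352.3]
tool_rot: [3.136, -0.002, -2.977]
force: [-4.5, 7.7, 5.7]
width: 35.2
gripper_force: 65.4
```

>>> {"method": "send_rows", "body": {
  "rows": [
    [[-0.15, 0, 0.05, 0, 0, 0], [-0.3, 0, 0.09, 0, 0, 0], [-0.3, 0, 0.09, 0, 0, 0]]
  ]
}}

```text
clock: 7.85
eef_pos: [626.9, 151.8, 351.4]
tool_rot: [3.136, -0.002, -2.977]
force: [-4.4, 7.7, 5.7]
width: 34.9
gripper_force: 64.9
```

>>> {"method": "send_rows", "body": {
  "rows": [
    [[-0.15, 0, 0.05, 0, 0, 0], [-0.3, 0, 0.09, 0, 0, 0], [-0.3, 0, 0.09, 0, 0, 0]]
  ]
}}

```text
clock: 8.15
eef_pos: [630.0, 152.4, 350.4]
tool_rot: [3.136, -0.001, -2.977]
force: [-3.3, 7.7, 4.0]
width: 35.2
gripper_force: 64.3
```

>>> {"method": "send_rows", "body": {
  "rows": [
    [[-0.15, 0, 0.05, 0, 0, 0], [-0.3, 0, 0.1, 0, 0, 0], [-0.3, 0, 0.1, 0, 0, 0]]
  ]
}}

```text
clock: 8.45
eef_pos: [632.6, 152.9, 349.7]
tool_rot: [3.136, -0.002, -2.977]
force: [-4.0, 7.0, 7.0]
width: 34.6
gripper_force: 64.5
```

>>> {"method": "send_rows", "body": {
  "rows": [
    [[-0.15, 0, 0.05, 0, 0, 0], [-0.3, 0, 0.1, 0, 0, 0], [-0.3, 0, 0.1, 0, 0, 0]]
  ]
}}

```text
clock: 8.75
eef_pos: [635.7, 153.4, 348.5]
tool_rot: [3.135, -0.002, -2.977]
force: [-3.6, 7.5, 6.0]
width: 35.0
gripper_force: 63.9
```

```bash
python3 - <<'E'
from h import *
t=grab("top");s=grab("scene")
r=lambda i,x,y,w,h:cv2.resize(i[y:y+h,x:x+w,::-1],(400,400),interpolation=cv2.INTER_CUBIC)
cv2.imwrite("pics/m3.png",np.hstack([r(t["pixels"],160,150,140,140),r(s["pixels"],260,70,180,180)]))
E
```

```text
(no output)
```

View pics/m3.png

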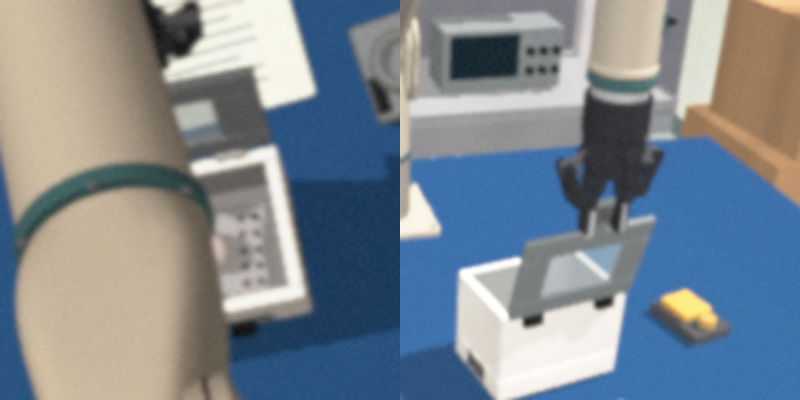

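The lid is leaning back, held by the fingers; its top-edge corners in the scene are ≈(374.8,168.1) and (317.2,179.4). I'll estimate its angle from these by intersecting with the lid's side planes.

```bash
python3 - <<'E'
from h import *
np.set_printoptions(precision=1,suppress=True)
s=grab("scene");y=.163
ax=np.array([np.cos(y),np.sin(y),0]);ay=np.array([-np.sin(y),np.cos(y),0]);H=np.array([581,141.5,147])
def plane(p,w):
    o,v=ray(s,p);k=(w-(o-H)@ay)/(v@ay);q=o+k*v-H;return q@ax,q[2]
for w,c,b in((93,(374.8,168.1),(359.9,199.6)),(-93,(317.2,179.4),(310.4,211.8))):
    for p in(c,b):
        u=plane(p,w);print(w,u,np.hypot(*u),np.arctan2(u[1],-u[0]))
g=ctrl.read_state()["eef_pos"]-[0,0,54]-H;print("grasp",g@ax,g[2],np.hypot(g@ax,g[2]),np.arctan2(g[2],-g@ax))
E
```

```text
93 (np.float64(43.2226680585631), np.float64(127.11327299394486)) 134.26087741905266 1.8985641352502596
93 (np.float64(-0.01067313964907295), np.float64(0.12081834387311119)) 0.12128886233372772 1.4826846699800735
-93 (np.float64(50.13130073580272), np.float64(132.46872402868405)) 141.6372484879989 1.932578393812146
-93 (np.float64(29.003044462556183), np.float64(20.02583032354437)) 35.24500628804597 2.537289045589004
grasp 55.84034646344985 147.5822072883231 157.79306765904414 1.9325162635989055
```

>>> {"method": "send_rows", "body": {
  "rows": [
    [[-0.15, 0, 0.05, 0, 0, 0], [-0.3, 0, 0.1, 0, 0, 0], [-0.3, 0, 0.1, 0, 0, 0]]
  ]
}}

```text
clock: 9.2
eef_pos: [638.8, 154.0, 347.4]
tool_rot: [3.136, -0.001, -2.977]
force: [-2.9, 8.6, 5.5]
width: 35.0
gripper_force: 63.1
```

>>> {"method": "send_rows", "body": {
  "rows": [
    [[-0.15, 0, 0.05, 0, 0, 0], [-0.3, 0, 0.1, 0, 0, 0], [-0.3, 0, 0.1, 0, 0, 0]]
  ]
}}

```text
clock: 9.5
eef_pos: [641.7, 154.5, 346.4]
tool_rot: [3.135, -0.002, -2.977]
force: [-3.4, 8.0, 4.7]
width: 34.7
gripper_force: 62.5
```

No force build-up, yet the geometry puts the lid slightly past 1.85 (a soft stop). I'll ease back 5 mm and release.

>>> {"method": "send_rows", "body": {
  "rows": [
    [[0.15, 0, -0.05, 0, 0, 0], [0.3, 0, -0.1, 0, 0, 0], [0.5, 0, -0.16, 0, 0, 0], [0.5, 0, -0.16, 0, 0, 0]]
  ]
}}

```text
clock: 9.9
eef_pos: [637.1, 153.7, 347.8]
tool_rot: [3.135, -0.0, -2.977]
force: [-2.2, 8.3, 1.7]
width: 35.0
gripper_force: 62.9
```

>>> {"method": "send_rows", "body": {
  "rows": [
    [[0, 0, 0, 0, 0, 0], [0, 0, 0, 0, 0, 0], [0, 0, 0, 0, 0, 0], [0, 0, 0, 0, 0, 0], [0, 0, 0, 0, 0, 0], [0, 0, 0, 0, 0, 0], [0, 0, 0, 0, 0, 0]]
  ],
  "grip": 0
}}

```text
clock: 10.6
eef_pos: [638.6, 149.7, 346.4]
tool_rot: [-3.142, -0.0, -2.98]
force: [-0.3, -0.4, -0.7]
width: 85.5
gripper_force: 0.0
```

>>> {"method": "send_rows", "body": {
  "rows": [
    [[0, 0, -2, 0, 0, 0], [0, 0, -4, 0, 0, 0], [0, 0, -7, 0, 0, 0], [0, 0, -10, 0, 0, 0], [3, 0, -10, 0, 0, 0], [7, 0, -10, 0, 0, 0], [11, 0, -10, 0, 0, 0], [15, 0, -10, 0, 0, 0], [19, 0, -10, 0, 0, 0], [20, 0, -10, 0, 0, 0]]
  ]
}}

```text
clock: 11.6
eef_pos: [437.4, 116.8, 446.8]
tool_rot: [-3.141, -0.002, -2.979]
force: [0.7, 0.1, 0.3]
width: 85.4
gripper_force: 0.0
```

>>> {"method": "send_rows", "body": {
  "rows": [
    [[3, 4, 0, 0, 0, 0], [3, 8, 0, 0, 0, 0], [3, 12, 0, 0, 0, 0], [3, 16, 0, 0, 0, 0], [3, 20, 0, 0, 0, 0], [3, 22, 0, 0, 0, 0], [3, 22, 0, 0, 0, 0]]
  ]
}}

```text
clock: 12.3
eef_pos: [375.1, 333.3, 446.2]
tool_rot: [3.139, -0.0, -2.974]
force: [0.2, -0.9, 0.2]
width: 85.5
gripper_force: 0.0
```

```bash
python3 - <<'E'
from h import *
t=grab("top","top4");s=grab("scene","scene4")
r=lambda i,x,y,w,h:cv2.resize(i[y:y+h,x:x+w,::-1],(400,400),interpolation=cv2.INTER_CUBIC)
cv2.imwrite("pics/m4.png",np.hstack([r(t["pixels"],170,170,110,110),r(s["pixels"],270,130,110,110)]))
E
```

```text
(no output)
```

View pics/m4.png

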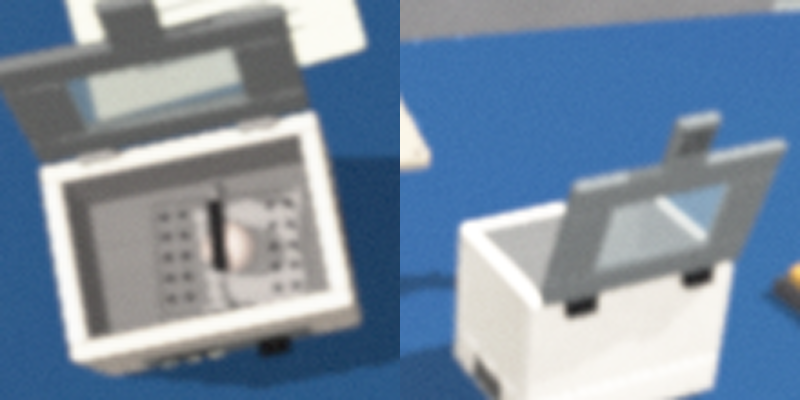

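Top view: lid open and resting; tray in the tank with dark sleeve at crop x≈217, y 200–270 (full ≈(229.7,234.6)), ball beside it at (240,248). The scene camera can't see the sleeve (hidden by lid/wall), so its length serves as height check.

```bash
python3 - <<'E'
from h import *
np.set_printoptions(precision=2,suppress=True)
t=grab("top");g=t["pixels"].max(2)
x0,y0=221,218
m=(g[y0:252,x0:240]<70).astype(np.uint8);n,l,st,c=cv2.connectedComponentsWithStats(m);k=1+st[1:,4].argmax()
print(st[k]);pts=(np.argwhere(l==k)[:,::-1]+[x0,y0]).astype(np.float32)
(cx,cy),wh,an=cv2.minAreaRect(pts);print((cx,cy),wh,an,pts.mean(0))
vx,vy,px,py=cv2.fitLine(pts,cv2.DIST_L2,0,.01,.01).ravel();v=np.array([vx,vy]);L=(pts-[px,py])@v
for z in(123,130):
    a,b=[onz(t,np.array([px,py])+v*q,z) for q in(L.min()-.5,L.max()+.5)];d=a-b
    print(z,(a+b)/2,np.linalg.norm(d),"yaw",np.arctan2(d[1],d[0]))
# tank inner corners at rim z=145 (crop px)
C=[onz(t,(170+p[0]/3.636,170+p[1]/3.636),145) for p in((65,183),(303,137),(331,293),(93,338))]
print(np.array(C),"centre",np.mean(C,0),[np.linalg.norm(C[i]-C[i-1]) for i in range(4)])
d=C[0]-C[1]+C[3]-C[2];print("yaw",np.arctan2(-d[0],d[1]))
E
```

```text
[ 7  8  4 18 40]
(229.37242126464844, 234.468994140625) (17.107370376586914, 2.1591827869415283) 85.2363510131836 [229.32 234.3 ]
123 [520.49 120.65 123.  ] 45.38721767537992 yaw 0.08069828049507644
130 [519.45 119.81 130.  ] 45.13087400034568 yaw 0.08069828049507655
[[554.75 219.85 145.  ]
 [582.05  58.69 145.  ]
 [475.88  41.41 145.  ]
 [449.77 200.03 145.  ]] centre [515.61 129.99 145.  ] [np.float64(106.83664305495542), np.float64(163.45420629823067), np.float64(107.57349663377357), np.float64(160.75048550985684)]
yaw 0.16549691132393787
```

```bash
python3 - <<'E'
from h import *
np.set_printoptions(precision=3,suppress=True)
t=grab("top");g=t["pixels"].max(2).astype(float)
P=[]
for r in range(227,243):
    w=np.clip(120-g[r,224:236],0,None);P.append([(w*np.arange(224,236)).sum()/w.sum(),r])
P=np.array(P,np.float32);k=np.polyfit(P[:,1],P[:,0],1)
a,b=[onz(t,(np.polyval(k,r),r),129) for r in(226,243)];d=a-b;print("sleeve yaw",np.arctan2(d[1],d[0]),onz(t,(np.polyval(k,234.5),234.5),129))
f=lambda p:onz(t,(170+p[0]/3.636,170+p[1]/3.636),48)
for p,q in(((167,217),(172,300)),((290,203),(298,285)),((186,215),(192,297))):
    d=f(p)-f(q);print("dots yaw",np.arctan2(d[1],d[0]))
print("ball~",onz(t,(170+226/3.636,170+247/3.636),67))
print(rel([520,119.5,123+54+110],[np.pi,0,np.pi+.1]))
E
```

```text
sleeve yaw 0.0830356914554507 [519.454 119.934 129.   ]
dots yaw 0.06020661513294719
dots yaw 0.08454501898133308
dots yaw 0.0710407056065571
ball~ [519.506 120.149  67.   ]
[-10.804 -22.892  15.959  -0.001   0.      0.06 ]
```

>>> {"method": "send_rows", "body": {
  "rows": [
    [[-1.8, -3.8, 1, 0, 0, 0.02], [-3.6, -7.6, 3, 0, 0, 0.03], [-5.4, -11.4, 5, 0, 0, 0.045], [-7.2, -15.2, 7, 0, 0, 0.06], [-9, -19, 9, 0, 0, 0.07], [-10.2, -21.6, 11, 0, 0, 0.082], [-10.8, -22.9, 13, 0, 0, 0.082], [-10.8, -22.9, 15, 0, 0, 0.082], [-10.8, -22.9, 16, 0, 0, 0.082], [-10.8, -22.9, 16, 0, 0, 0.082]]
  ]
}}

```text
clock: 13.5
eef_pos: [518.9, 120.3, 285.5]
tool_rot: [-3.141, -0.003, -3.062]
force: [0.1, 0.6, 0.0]
width: 85.5
gripper_force: 0.0
```

```bash
python3 - <<'E'
from h import *
s=ctrl.read_state();print(s["clock"],s["eef_pos"],s["tool_rot"],rel([519.6,120,123+54],[np.pi,0,np.pi+.078]))
E
```

```text
13.5 [518.89221065 120.26658922 285.45920405] [-3.14097724e+00 -2.60210631e-03 -3.06246376e+00] [-9.7000e-02 -2.5000e-02  1.0846e+01 -1.0000e-03 -3.0000e-03  1.0000e-03]
```

>>> {"method": "send_rows", "body": {
  "rows": [
    [[-0.08, 0, 2.5, 0, 0, 0], [-0.08, 0, 5, 0, 0, 0], [-0.08, 0, 7.5, 0, 0, 0], [-0.08, 0, 9.5, 0, 0, 0], [-0.08, 0, 10.8, 0, 0, 0], [-0.08, 0, 10.8, 0, 0, 0], [-0.08, 0, 10.8, 0, 0, 0]]
  ]
}}

```text
clock: 14.2
eef_pos: [521.0, 121.6, 179.3]
tool_rot: [3.141, 0.001, -3.061]
force: [-0.1, -0.2, 0.4]
width: 85.6
gripper_force: 0.0
```

>>> {"method": "send_rows", "body": {
  "rows": [
    [[0, 0, 0, 0, 0, 0], [0, 0, 0, 0, 0, 0], [0, 0, 0, 0, 0, 0], [0, 0, 0, 0, 0, 0], [0, 0, 0, 0, 0, 0], [0, 0, 0, 0, 0, 0], [0, 0, 0, 0, 0, 0], [0, 0, 0, 0, 0, 0], [0, 0, 0, 0, 0, 0], [0, 0, 0, 0, 0, 0]]
  ],
  "grip": 255
}}

```text
clock: 15.2
eef_pos: [520.4, 121.0, 178.4]
tool_rot: [-3.141, -0.0, -3.062]
force: [0.4, -2.5, 0.4]
width: 10.6
gripper_force: 62.3
```

>>> {"method": "send_rows", "body": {
  "rows": [
    [[0, 0, -0.2, 0, 0, 0], [0, 0, -0.6, 0, 0, 0], [0, 0, -1.2, 0, 0, 0], [0, 0, -2, 0, 0, 0], [0, 0, -3, 0, 0, 0], [0, 0, -4, 0, 0, 0], [0, 0, -5, 0, 0, 0], [0, 0, -6, 0, 0, 0], [0, 0, -7, 0, 0, 0], [0, 0, -8, 0, 0, 0]]
  ]
}}

```text
clock: 16.2
eef_pos: [520.4, 121.2, 259.3]
tool_rot: [3.142, 0.0, -3.061]
force: [0.3, -0.2, -1.9]
width: 10.9
gripper_force: 61.8
```

>>> {"method": "send_rows", "body": {
  "rows": [
    [[0, 0, -1, 0, 0, 0], [0, 0, -2, 0, 0, 0], [0, 0, -3, 0, 0, 0], [0, 0, -4, 0, 0, 0], [0, 0, -4.8, 0, 0, 0], [0, 0, -5.4, 0, 0, 0], [0, 0, -5.8, 0, 0, 0], [0, 0, -6, 0, 0, 0], [0, 0, -6, 0, 0, 0], [0, 0, -6, 0, 0, 0]]
  ]
}}

```text
clock: 17.2
eef_pos: [520.2, 121.2, 318.1]
tool_rot: [-3.142, -0.001, -3.061]
force: [0.3, -0.7, -1.8]
width: 11.0
gripper_force: 61.8
```

```bash
python3 - <<'E'
from h import *
t=grab("top");s=grab("scene")
r=lambda i,x,y,w,h:cv2.resize(i[y:y+h,x:x+w,::-1],(400,400),interpolation=cv2.INTER_CUBIC)
cv2.imwrite("pics/m5.png",np.hstack([r(t["pixels"],160,150,140,140),r(s["pixels"],250,80,140,140)]))
st=ctrl.read_state();print(st["clock"],st["eef_pos"],st["tool_rot"],st["force"],st["width"],rel([545.6,-342,155-22+78+54+2],[np.pi,0,st["tool_rot"][2]]))
E
```

```text
17.3 [520.22291843 121.17082042 318.00514341] [-3.14147121e+00 -8.66309305e-04 -3.06143927e+00] [ 0.34582596  0.33438556 -1.4160355 ] 10.632662934884847 [ 1.1750e+00 -4.6371e+01  5.1070e+00 -0.0000e+00 -1.0000e-03  0.0000e+00]
```

View pics/m5.png

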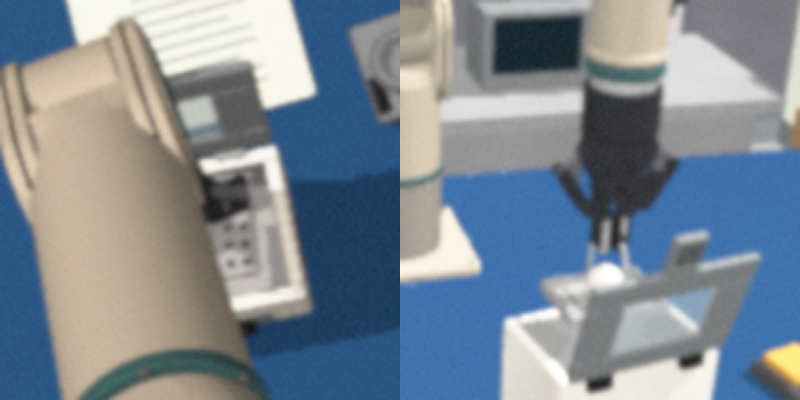

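The tray is lifted level with the ball in its pocket (scene crop (605,275)), lid still open. Carrying it sideways to the extractor.

>>> {"method": "send_rows", "body": {
  "rows": [
    [[0, -0.3, 0, 0, 0, 0], [0, -1, 0, 0, 0, 0], [0, -2.1, 0, 0, 0, 0], [0.1, -3.6, 0, 0, 0, 0], [0.1, -5.5, 0, 0, 0, 0], [0.2, -7.5, 0, 0, 0, 0], [0.2, -9.5, 0, 0, 0, 0], [0.3, -11.5, 0, 0, 0, 0], [0.3, -13.5, 0, 0, 0, 0], [0.4, -15.5, 0, 0, 0, 0]]
  ]
}}

```text
clock: 18.3
eef_pos: [528.6, -36.1, 318.4]
tool_rot: [-3.141, -0.0, -3.063]
force: [0.0, 0.3, -1.6]
width: 10.8
gripper_force: 61.8
```

>>> {"method": "send_rows", "body": {
  "rows": [
    [[0, -2, 0, 0, 0, 0], [0.1, -4, 0, 0, 0, 0], [0.1, -6, 0, 0, 0, 0], [0.2, -8, 0, 0, 0, 0], [0.2, -10, 0, 0, 0, 0], [0.3, -12, 0, 0, 0, 0], [0.3, -14, 0, 0, 0, 0], [0.4, -16, 0, 0, 0, 0], [0.4, -18, 0, 0, 0, 0], [0.5, -20, 0, 0, 0, 0]]
  ]
}}

```text
clock: 19.3
eef_pos: [539.0, -235.8, 318.3]
tool_rot: [-3.141, -0.0, -3.063]
force: [0.8, -0.4, -1.7]
width: 10.7
gripper_force: 61.8
```

>>> {"method": "send_rows", "body": {
  "rows": [
    [[0, -2, 0, 0, 0, 0], [0.1, -4, 0, 0, 0, 0], [0.1, -5.8, 0, 0, 0, 0], [0.2, -7.3, 0, 0, 0, 0], [0.2, -8.5, 0, 0, 0, 0], [0.3, -9.4, 0, 0, 0, 0], [0.3, -10.1, 0, 0, 0, 0], [0.3, -10.5, 0, 0, 0, 0], [0.3, -10.8, 0, 0, 0, 0], [0.3, -10.9, 0, 0, 0, 0]]
  ]
}}

```text
clock: 20.3
eef_pos: [545.8, -342.0, 318.4]
tool_rot: [3.141, -0.0, -3.061]
force: [-0.4, 0.7, -2.1]
width: 10.5
gripper_force: 61.8
```

>>> {"method": "send_rows", "body": {
  "rows": [
    [[0, 0, 0.3, 0, 0, 0], [0, 0, 0.8, 0, 0, 0], [0, 0, 1.5, 0, 0, 0], [0, 0, 2.3, 0, 0, 0], [0, 0, 3.1, 0, 0, 0], [0, 0, 3.9, 0, 0, 0], [0, 0, 4.5, 0, 0, 0], [0, 0, 4.9, 0, 0, 0], [0, 0, 5.1, 0, 0, 0], [0, 0, 5.1, 0, 0, 0]]
  ]
}}

```text
clock: 21.3
eef_pos: [545.6, -342.2, 267.2]
tool_rot: [3.141, -0.0, -3.061]
force: [0.7, -0.4, -1.1]
width: 11.1
gripper_force: 61.8
```

```bash
python3 - <<'E'
from h import *
t=grab("top");s=grab("scene")
r=lambda i,x,y,w,h:cv2.resize(i[y:y+h,x:x+w,::-1],(400,400),interpolation=cv2.INTER_CUBIC)
cv2.imwrite("pics/m6.png",np.hstack([r(t["pixels"],340,110,190,190),r(s["pixels"],60,100,190,190)]))
st=ctrl.read_state();print(st["clock"],st["eef_pos"],st["tool_rot"],st["force"],st["width"],st["gripper_force"])
E
```

```text
21.4 [ 545.77591061 -342.36055073  267.68081332] [-3.14124931e+00  4.76639699e-04 -3.06151166e+00] [ 0.44128429 -0.00436006 -2.14276536] 10.723919406839732 61.836122274398804
```

View pics/m6.png

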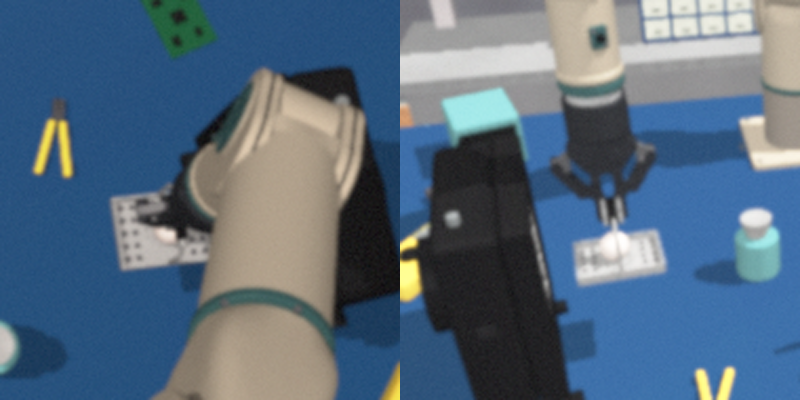

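The tray is held level in front of the grille, ball in its pocket at scene ≈(161.7,216.9) and top ≈(418.4,220.7), clear of everything. A final triangulation check, then hand in.

>>> {"method": "send_rows", "body": {
  "rows": [
    [[0, 0, 0, 0, 0, 0], [0, 0, 0, 0, 0, 0], [0, 0, 0, 0, 0, 0], [0, 0, 0, 0, 0, 0]]
  ]
}}

```text
clock: 21.8
eef_pos: [545.6, -342.3, 267.5]
tool_rot: [-3.141, 0.0, -3.061]
force: [0.0, 0.3, -1.7]
width: 10.6
gripper_force: 61.8
```

```bash
python3 - <<'E'
from h import *
t=grab("top");s=grab("scene")
p,e=tri(t,(418.4,220.7),s,(161.7,216.9));print(p,e)
n=np.array([-.136,.991,0]);y=np.array([.991,.136,0]);d=p-[559.3,-441,155]
print("front",d@n,"side",d@y,"up",d[2])
if 75<d@n<135 and abs(d@y)<35 and abs(d[2])<30: print(ctrl.finish_job())
E
```

```text
[ 537.68280437 -343.45015443  151.99611019] 3.8310336294329543
front 99.61183556347038 side -8.155861867128595 up -3.0038898140248875
the job is handed in; nothing more can be done
None
```

The job is handed in at about 22 s: the lid is open on its stop, and the gripper holds the tray level with the ball in its pocket, measured about 100 mm in front of the grille, 8 mm to one side and 3 mm low; no verdict came back.

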